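# Shim the short foot of a wobbly centrifuge stand

## Task

The centrifuge's stand wobbles because its front left foot does not reach the bench. Slide the black wedge, thin end first, in from the left of the stand, square to it and centred under that foot, until it jams tight and carries a few newtons of load, then let go. Do it gently: the wedge must take up the gap and not strain the foot, so leave the stand level, with its other three feet on the bench and where they stood, and leave the timer, bottle and petri dish alone.

Things in the scene. Friction and masses are not known exactly. Their poses are not given: they have to be found in the camera images.
- stand: Loose aluminium stand, plate 220 x 200 x 10 mm, top at 56 mm, carrying a fixed mini centrifuge (in all 185 mm high, about 3.4 kg; the centrifuge ends 33 mm inside the plate's left edge). Feet of 24 mm diameter at x +-95, y +-85 mm; three reach the bench, so it stands level but slips if pushed hard. Origin on the bench under the plate's middle; x away from the robot, y left, z up, yaw within 0.2 rad.
- foot_spot (a point): Bench point straight below the axis of the short foot (front left; x -95, y +85 mm of the stand; the plate's left edge is 15 mm further left). The foot's domed rubber end hangs 4.5 to 12.5 mm above this point: the gap differs each time and is not measured, so find it by feel. The foot yields 1 mm per 8 N.
- wedge: Loose plain black rubber wedge, 150 mm long (x), 36 mm wide (y), 3 mm thick at the thin end (x +75) rising evenly to 26 mm at the thick end (x -75), 90 g, flat on the bench left of the stand. Origin on its underside at mid-length; z up. Friction about 0.6: it holds itself once tight. Pushing it takes about 1.3 N per newton of load on the foot: 5 to 7 N of push is right; over 8 N of load is too much and more shoves the stand.
- wedge_tip (a point): Middle of the wedge's thin edge, on its underside, at x = +75 mm of the wedge
- bench_timer: Loose white timer, 36 x 68 x 64 mm high, behind the working space on the left; origin at the middle of its underside. To be left alone
- media_bottle: Loose culture bottle, 34 mm diameter, 117 mm high, behind the wedge; origin at the middle of its underside. To be left alone
- petri_dish: Loose petri dish, 91 mm diameter, 15 mm high, near the bench's front edge; origin at the middle of its underside. To be left alone
Things that resemble listed ones, but are neither listed nor needed, are in the scene too. What is shaped like the wedge but orange or purple is not meant.

How it is judged:
By the outcome, as a careful person would: the job done as asked, in the order asked, and still so for the second after the job is handed in, with the robot touching nothing.
It also fails if it takes over 72 s, if anything falls off the work surface, if the arm or the gripper's body presses on something with over 40 N, if the wrist force passes 120 N, or if a joint passes its speed limit or range.

## Robot

A 6-joint arm with a two-finger parallel gripper is mounted at the origin on a cart in front of the work surface, level with it; the furniture and walls round the work are solid. World frame = base frame: x ahead of the robot, y to its left, z up, the work surface at z = 0. Lengths are in m, angles in rad, forces in N, time in s.
With the tool pointing down it reaches from about 0.3 to 0.85 m from the base axis. Payload 5.4 kg.
Tool frame: the origin (TCP) lies on the front face of the gripper's body, between the roots of the fingers; the fingertips stand 73 mm ahead of it and the grasp point (between the pads) lies 54 mm ahead of it (bot.tip_extent is the distance from the TCP to the fingertips, in m); z points along the fingers, y is the line along which they close (so a half turn about z gives the same grasp; the last joint's range is limited). The gripper opens to 85 mm and grips with 20 to 120 N. Pads are 22 mm wide; open, the fingers measure 114 mm over their backs; the gripper's body (76 mm by 85 mm) begins 54 mm behind the grasp point. The pads swing forward as they close: fully open they stand 13 mm farther back than shut.
Start: joints at [-1.312, 0.158, 1.597, -0, 1.386, -0.21], TCP at [0.26, -0.513, 0.304] pointing down, gripper open.
Joint ranges: [-2.91, 2.91], [-0.94, 2.29], [0.18, 2.7], [-1.29, 4.43], [0.17, 2.64], [-3, 3]. Speed limits (rad/s): [2.57, 2.57, 3.14, 3.14, 3.14, 3.14].

## Interface

Orientations are given as a unit quaternion [x, y, z, w].
In Python, from bench import sensors, eyes, bot, spotter gives the robot as it stands. The module is installed in compiled form; this text tells all that it offers.
- The arm moves only by the tool carry_out, never from a script. Its argument "rows" is a list of rows, each an object with "twist": the turn, a rotation vector about the tool's x, y, z in degrees, a list of three; "travel": the shift along the tool's x, y, z in cm, a list of three; "fingers": the opening in per cent of the stroke, from 0 (shut) to 100 (fully open). In form: [{"twist": [ax, ay, az], "travel": [x, y, z], "fingers": fingers}, ...]. A call has 1 to 8 rows; each row shifts and turns the commanded pose from where the row before left it, along the tool's axes as they then stand; what a row does not reach is not made up. A row lasts 1/8 s, in which the tool goes at most 62.5 mm and 10.7 degrees, less where a joint would pass 70% of its speed; a pose out of reach is approached as far as the arm can. A call is refused whole if a number of a shift passes 6.25 or a number of a turn 10.7, either way. A call with a gripper value outside its range is refused whole. The fingers move at their own pace and stop on an object; the grip force is fixed at half the most. Time passes only in rows, so rows that do not move let the fingers close. It gives the time, the measured TCP pose, the force, the opening and the grip force at its end, in the units of the state.
- sensors.sense(): the state, without advancing time (a new reading comes with each control period).
- eyes.grab_frame(name): name is "side" or "top" or "wrist"; returns a dict with "frame" (384x512x3 uint8, red, green, blue), "mtx" (3x3 intrinsics, pixels), "dist" ([k1, k2, p1, p2, k3] as OpenCV has them; the pictures are not rectified), "xyz" and "rotation" of the camera in the world; the wrist camera has in their place "mount" (4x4, takes a point from camera to tool coordinates, whose origin is the TCP and whose axes are the flange's). Camera axes: x right, y down, z forward; pixel columns grow to the right and rows downward; lengths in m; the calibration is good to about 2 mm. A picture is of the moment at which its call begins: read the wrist's pose just before it. There is no depth.
- bot.hand_in(): hands the job in; it is judged then, once.
Trained networks look in the newest picture that a camera, given by its name, has taken for a name from the list of things; names that differ only in an ending like _2 or _b are one class to them, and where a whole thing is asked for, a point or a joint stands for the part that bears it (a point fixed in the world has none). Each returns a list of dicts, best first, with "p" (0 to 1); they miss things now and then, are a little off and sometimes report something else, mostly with a low value. They report only what shows in the picture. A call takes as long as a camera call. They do not tell look-alikes from the thing itself.
- spotter.find_in(camera, query): "box" ([left, top, right, bottom] in pixels, round what is visible of it).
- spotter.tip_of(camera, query): "position" ([column, row] in pixels: a listed point, or the origin of a listed thing).
The state is a dict: "t": time; "qpos": joint angles; "qd": joint speeds; "effort": joint torques, N m; "eef_pos": TCP position; "ee_rot": TCP orientation; "wrist_force": force on the tool from outside, world axes, zero at the start; "torque": the same for the moment, N m; "width": opening from 0.0 (shut) to 1.0 (fully open); "grip_force": force on a finger pad.
Only numpy, scipy, OpenCV 4.12 (cv2) and the standard library are available. Lean on these libraries where they do the work, as an engineer would, in place of code of your own. Each camera call takes 0.05 s, during which the arm holds its last target. There are 200 camera calls.

## Working session

There is one attempt and no reset: what is moved stays moved. The work goes in short steps, Python scripts to look and compute and a tool call to move; the robot and the scene stay as the last step left them, time stands still between calls to the robot, and variables do not carry over. Pictures are saved under pics/ and viewed, at most 10 in all, crops included, and the job is handed in when it is done.

Besides the shell and the picture viewer there is one more tool, called after "Call:" in YAML: its name, and indented under it one key for each argument. carry_out: Moves the arm, as the interface text tells. Its arguments: {"type":"object","properties":{"rows":{"type":"array","items":{"type":"object","properties":{"twist":{"type":"array","items":{"type":"number"}},"travel":{"type":"array","items":{"type":"number"}},"fingers":{"type":"number"}}}}},"required":["rows"]}

```bash
mkdir -p pics
cat > h.py <<'E'
import numpy as np, cv2
from scipy.spatial.transform import Rotation as R
from bench import sensors, eyes, bot, spotter
def cam(name):
    s=sensors.sense(); f=eyes.grab_frame(name)
    if 'mount' in f:
        T=np.eye(4); T[:3,:3]=R.from_quat(s['ee_rot']).as_matrix(); T[:3,3]=s['eef_pos']
        M=T@np.array(f['mount']); f['C'],f['Rm']=M[:3,3],M[:3,:3]
    else:
        r=np.array(f['rotation']); f['C']=np.array(f['xyz']); f['Rm']=r if r.shape==(3,3) else R.from_quat(r).as_matrix()
    f['K']=np.array(f['mtx'],float); f['d']=np.array(f['dist'],float)
    return f
def ray(f,px,z=0.):
    u=cv2.undistortPoints(np.array(px,float).reshape(-1,1,2),f['K'],f['d']).reshape(-1,2)
    d=np.c_[u,np.ones(len(u))]@f['Rm'].T
    return f['C']+d*((z-f['C'][2])/d[:,2])[:,None]
def proj(f,P):
    Q=(np.array(P,float).reshape(-1,3)-f['C'])@f['Rm']
    return cv2.projectPoints(Q,np.zeros(3),np.zeros(3),f['K'],f['d'])[0].reshape(-1,2)
def save(f,n,crop=None,s=1):
    im=f['frame'][:,:,::-1]
    if crop: a,b,c,d=crop; im=im[b:d,a:c]
    cv2.imwrite('pics/'+n,cv2.resize(im,None,fx=s,fy=s,interpolation=cv2.INTER_CUBIC))
E
python3 - <<'E'
from h import *
ims=[]
print(sensors.sense())
for c in('top','side'):
    f=cam(c); ims.append(f['frame'][:,:,::-1]); print(c,f['C'],f['Rm'].round(2).tolist())
    for q in('stand','foot_spot','wedge','wedge_tip','bench_timer','media_bottle','petri_dish'):
        r=spotter.tip_of(c,q)[:4]; b=spotter.find_in(c,q)[:4]
        print(q,[(np.round(x['position']).tolist(),round(x['p'],2),ray(f,x['position'])[0].round(3).tolist()) for x in r],[(np.round(x['box']).tolist(),round(x['p'],2)) for x in b])
    cv2.imwrite('pics/%s0.png'%c,ims[-1])
E
```

```text
{'t': 0.0, 'qpos': array([-1.31211032e+00,  1.59069503e-01,  1.59826518e+00,  2.00257599e-05,
        1.38617528e+00, -2.10115661e-01]), 'qd': array([ 1.32633562e-04,  2.48332407e-04,  1.24228336e-03, -1.49343457e-04,
       -7.37219365e-04,  1.48600848e-05]), 'effort': array([ 2.46620279e-03, -3.95990574e+01, -3.31432164e+01,  1.11717325e-04,
        8.24805378e-03,  2.13689708e-05]), 'eef_pos': array([ 0.25964932, -0.51250989,  0.30288877]), 'ee_rot': array([ 9.72653661e-01,  2.32258341e-01, -1.34407746e-05, -9.58611855e-04]), 'wrist_force': array([-0.5039287 , -0.00945929,  0.70479111]), 'torque': array([ 0.00914632,  0.0375768 , -0.00440095]), 'grip_force': 0.0, 'width': 1.0017457719261564}
top [0.29505335 0.32301616 1.09276256] [[0.03, -0.99, 0.17], [-1.0, -0.03, 0.01], [-0.0, -0.17, -0.99]]
stand [([386.0, 162.0], 0.64, [0.581, -0.045, 0.0])] [([349.0, 109.0, 441.0, 203.0], 0.94)]
foot_spot [([366.0, 193.0], 0.97, [0.489, 0.013, 0.0])] [([348.0, 106.0, 443.0, 203.0], 0.64)]
wedge [([266.0, 183.0], 0.98, [0.51, 0.298, 0.0]), ([218.0, 236.0], 0.83, [0.356, 0.427, 0.0]), ([120.0, 
[... 1136 characters left out ...]
[233.0, 193.0, 286.0, 219.0], 0.96), ([269.0, 236.0, 327.0, 283.0], 0.76), ([206.0, 332.0, 288.0, 376.0], 0.71)]
wedge_tip [([273.0, 275.0], 0.83, [0.387, 0.498, 0.0]), ([209.0, 339.0], 0.75, [0.45, 0.694, 0.0]), ([288.0, 219.0], 0.6, [0.413, 0.3, 0.0])] [([207.0, 333.0, 288.0, 377.0], 0.8), ([234.0, 195.0, 285.0, 218.0], 0.7), ([271.0, 231.0, 328.0, 278.0], 0.58)]
bench_timer [([288.0, 219.0], 0.73, [0.414, 0.3, 0.0]), ([214.0, 186.0], 0.7, [0.666, 0.237, 0.0])] [([209.0, 164.0, 226.0, 190.0], 0.77)]
media_bottle [([192.0, 209.0], 0.58, [0.672, 0.356, 0.0])] [([183.0, 174.0, 198.0, 211.0], 0.86)]
petri_dish [([330.0, 216.0], 0.73, [0.314, 0.246, 0.0])] [([317.0, 207.0, 346.0, 232.0], 0.66)]
```

Run:
```python
import cv2
a=cv2.imread('pics/top0.png')[80:300,90:480]; cv2.imwrite('pics/top0c.png',cv2.resize(a,None,fx=2,fy=2,interpolation=2))
a=cv2.imread('pics/side0.png')[70:384,150:400]; cv2.imwrite('pics/side0c.png',cv2.resize(a,None,fx=1.9,fy=1.9,interpolation=2))
```

```text
(no output)
```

View pics/top0c.png

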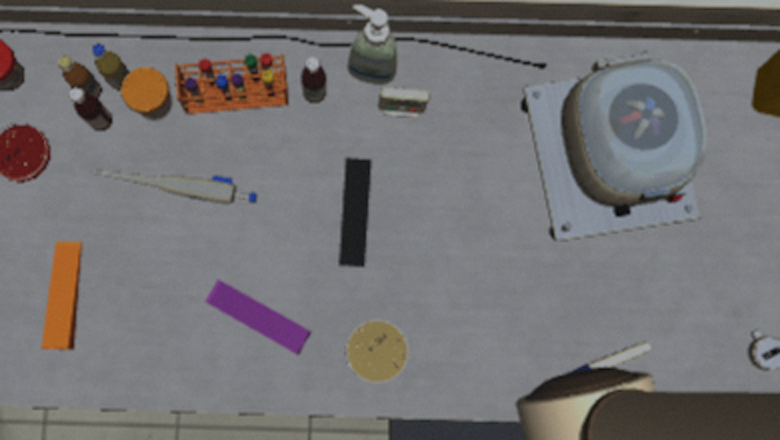

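View pics/side0c.png

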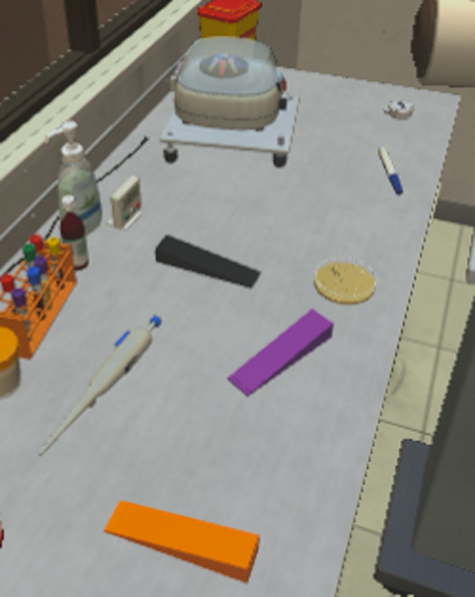

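Candidates in the top crop: black wedge at (355,212), purple at (258,315), orange at (62,295). I choose the black one. In the side crop its thick end is away from the robot at (165,250), and its thin end is near it at (258,278). The stand is at (620,145), with its short foot at the near-left corner (555,238).

Run:
```python
from h import *
print(bot.tip_extent)
f=cam('top')
im=f['frame']; m=(im.max(2)<60).astype(np.uint8); m[:, :245]=0; m[:,290:]=0; m[:150]=0; m[225:]=0
n,l,st,c=cv2.connectedComponentsWithStats(m); i=1+np.argmax(st[1:,4]); print(st[i],c[i])
ct=cv2.findContours((l==i).astype(np.uint8),0,2)[0][0]
r=cv2.minAreaRect(ct); b=cv2.boxPoints(r); print(b)
for z in(0,.026):print(z,ray(f,b,z).round(4).tolist())
c=np.array([[527,87],[555,240],[700,215]])/2+[90,80]
P=ray(f,c,.056); print(P.round(3)); 
for a,b in((0,1),(2,1)): d=P[a]-P[b]; print(np.hypot(*d[:2]),np.degrees(np.arctan2(d[1],d[0])))
save(f,'w.png',(230,140,310,230),6)
```

```text
0.0726
[260 159  15  54 630] [267.22222222 185.75396825]
[[259.64203 211.72766]
 [262.94165 158.93387]
 [274.89496 159.68094]
 [271.59534 212.47473]]
0 [[0.4273, 0.3137, 0.0], [0.5806, 0.3083, 0.0], [0.5794, 0.2738, 0.0], [0.4261, 0.28, 0.0]]
0.026 [[0.4241, 0.314, 0.026], [0.5738, 0.3086, 0.026], [0.5726, 0.275, 0.026], [0.423, 0.2811, 0.026]]
[[ 0.675  0.06   0.056]
 [ 0.46   0.025  0.056]
 [ 0.5   -0.171  0.056]]
0.21685461585996785 9.159437059112689
0.20024014006346724 -78.55186392620608
```

View pics/w.png

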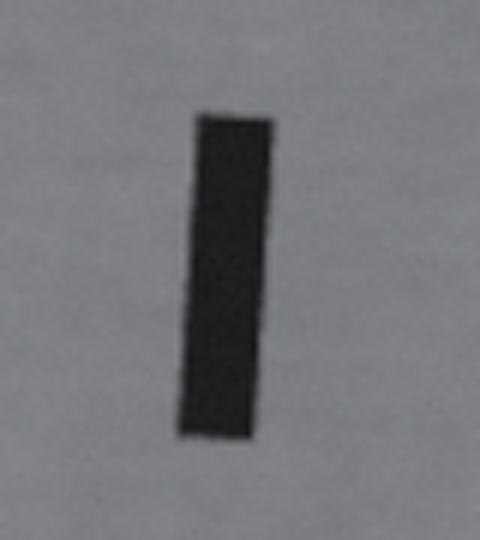

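The close crop shows a plain black wedge, image corners about (198,115), (272,120), (252,437) and (180,435). It is confirmed as the target. I'll transit and look at the foot on the way.

Call:
carry_out:
  rows:
    - {"twist":[0,0,9.6],"travel":[0,0,0],"fingers":100}
    - {"twist":[0,0,9.6],"travel":[0,0,0],"fingers":100}
    - {"twist":[0,0,9.7],"travel":[0,0,0],"fingers":100}
    - {"twist":[0,0,0],"travel":[1.24,-5.15,0],"fingers":100}
    - {"twist":[0,0,0],"travel":[1.24,-5.15,0],"fingers":100}
    - {"twist":[0,0,0],"travel":[1.24,-5.15,0],"fingers":100}
    - {"twist":[0,0,0],"travel":[1.24,-5.15,0],"fingers":100}
    - {"twist":[0,0,0],"travel":[1.24,-5.15,0],"fingers":100}

```text
t: 2.55
eef_pos: [0.3311, -0.2562, 0.304]
ee_rot: [1.0, -0.018, 0.0, 0.0]
wrist_force: [1.5, -0.0, -0.1]
width: 0.999
grip_force: 0.0
```

Call:
carry_out:
  rows:
    - {"twist":[0,0,0],"travel":[1.24,-5.15,0],"fingers":100}
    - {"twist":[0,0,0],"travel":[1.24,-5.15,0],"fingers":100}
    - {"twist":[0,0,0],"travel":[1.24,-5.15,0],"fingers":100}
    - {"twist":[0,0,0],"travel":[1.24,-5.15,0],"fingers":100}
    - {"twist":[0,0,0],"travel":[1.24,-5.15,0],"fingers":100}
    - {"twist":[0,0,0],"travel":[1.24,-5.15,0],"fingers":100}
    - {"twist":[0,0,0],"travel":[1.24,-5.15,0],"fingers":100}
    - {"twist":[0,0,0],"travel":[0,0,0],"fingers":100}

```text
t: 3.55
eef_pos: [0.4305, 0.1022, 0.3039]
ee_rot: [1.0, -0.015, -0.0, -0.0]
wrist_force: [0.3, -1.1, -0.1]
width: 1.0
grip_force: 0.0
```

```bash
cat >> h.py <<'E'
def status():
    s=sensors.sense(); r=R.from_quat(s['ee_rot']).as_matrix()
    print('t %.2f'%s['t'],'p',s['eef_pos'].round(4),'yaw %.2f'%np.degrees(np.arctan2(r[1,0],r[0,0])),'z',r[:,2].round(3),'F',s['wrist_force'].round(2),'w %.3f g %.1f'%(s['width'],s['grip_force']),'q6 %.2f'%s['qpos'][5])
    return s,r
def go(P):
    s,r=status(); print('tool shift cm',(r.T@(np.array(P)-s['eef_pos'])*100).round(2))
E
python3 - <<'E'
from h import *
status(); f=cam('wrist'); print(np.array(f['mount']).round(3)); save(f,'wr1.png',None,1.5)
for q in('stand','foot_spot','wedge_tip','wedge'):
    print(q,[(np.round(x['position'],1).tolist(),round(x['p'],2),ray(f,x['position'])[0].round(3).tolist()) for x in spotter.tip_of('wrist',q)[:3]])
E
```

```text
t 3.55 p [0.4305 0.1022 0.3039] yaw -1.71 z [-0.     0.001 -1.   ] F [ 0.33 -1.14 -0.13] w 1.000 g 0.0 q6 1.56
[[-0.    -0.959 -0.283  0.071]
 [ 1.    -0.    -0.     0.   ]
 [-0.    -0.283  0.959 -0.07 ]
 [ 0.     0.     0.     1.   ]]
stand [([387.8, 23.6], 0.93, [0.588, -0.054, 0.0])]
foot_spot [([325.5, 119.8], 0.79, [0.48, 0.016, 0.0])]
wedge_tip [([105.0, 171.3], 0.97, [0.424, 0.301, 0.0])]
wedge [([102.1, 107.2], 0.79, [0.504, 0.291, 0.0]), ([29.4, 228.6], 0.67, [0.345, 0.427, 0.0])]
```

View pics/wr1.png

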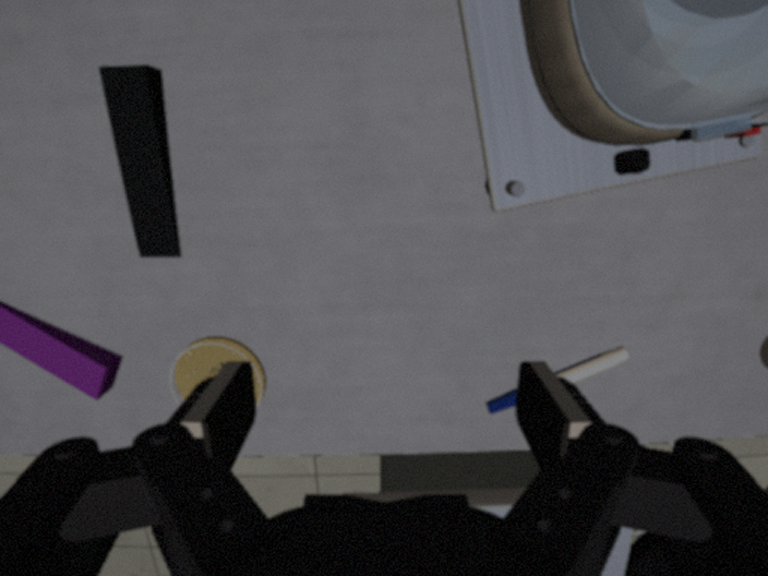

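The wrist view shows the black wedge at (140,160) with its thin end at (160,255). The plate's near-left corner is at (496,210), the foot's screw head at (515,188).

Run:
```python
from h import *
f=cam('wrist'); g=cv2.cvtColor(f['frame'],cv2.COLOR_RGB2GRAY)
print(ray(f,np.array([515,188])/1.5,.057), ray(f,np.array([140,256])/1.5), ray(f,np.array([181,256])/1.5))
# sub-pixel plate edge: strongest gradient along scan lines
L=[];gx=cv2.Sobel(cv2.GaussianBlur(g,(0,0),1),cv2.CV_32F,1,0); gy=cv2.Sobel(cv2.GaussianBlur(g,(0,0),1),cv2.CV_32F,0,1)
for v in range(8,130,4):
    u0=(462+(496-462)*(v*1.5)/210)/1.5; s=range(int(u0)-8,int(u0)+12); L.append((s[np.argmax(gx[v,s])],v))
B=[]
for u in range(340,480,5):
    v0=(210-(u*1.5-496)*55/264)/1.5; s=range(int(v0)-8,int(v0)+8); B.append((u,s[np.argmin(gy[s,u])]))
for n,X in(('L',L),('B',B)):
    P=ray(f,X,.056)[:,:2].astype(np.float32); a=cv2.fitLine(P,cv2.DIST_HUBER,0,.001,.001).ravel(); print(n,np.degrees(np.arctan2(a[1],a[0])),a)
    r=(P-a[2:])@[-a[1],a[0]]; print(np.abs(r).max().round(4)); 
    if n=='L': a0=a
A=np.c_[a0[:2],-a[:2]]; k=np.linalg.solve(A,a[2:]-a0[2:]); c=a0[2:]+k[0]*a0[:2]; print('corner',c)
y=np.radians(10); 
print('foot',c+R.from_euler('z',y).as_matrix()[:2,:2]@[.015,-.015])
```

```text
[[0.47604364 0.00563822 0.057     ]] [[0.42676889 0.31179852 0.        ]] [[0.42519708 0.2750573  0.        ]]
L 10.5110235 [0.9832198  0.1824247  0.5297395  0.03654539]
0.001
B -79.37855 [ 0.18431927 -0.9828664   0.47722936 -0.05724142]
0.0007
corner [0.4619983  0.02397682]
foot [0.47937515 0.01180943]
```

Run:
```python
from h import *
f=cam('wrist'); im=f['frame'][:,:,::-1].copy()
im=cv2.resize(im[90:150,300,None] if 0 else im[80:160,290:400],None,fx=6,fy=6,interpolation=cv2.INTER_CUBIC)
def dot(P,c):
    for p in (proj(f,P)-[290,80])*6+3: cv2.circle(im,tuple(int(x) for x in p),3,c,-1)
y=np.radians(10.55);M=R.from_euler('z',y).as_matrix()
C=np.array([.462,.024,.056]); dot(C+np.array([[.01*i,0,0] for i in range(5)])@M.T,(0,0,255)); dot(C+np.array([[0,-.01*i,0] for i in range(5)])@M.T,(0,0,255))
dot([C+M@[.015,-.015,0]],(0,255,0)); print(proj(f,[C]))
cv2.imwrite('pics/pl.png',im)
```

```text
[[325.4295719  139.24401352]]
```

View pics/pl.png

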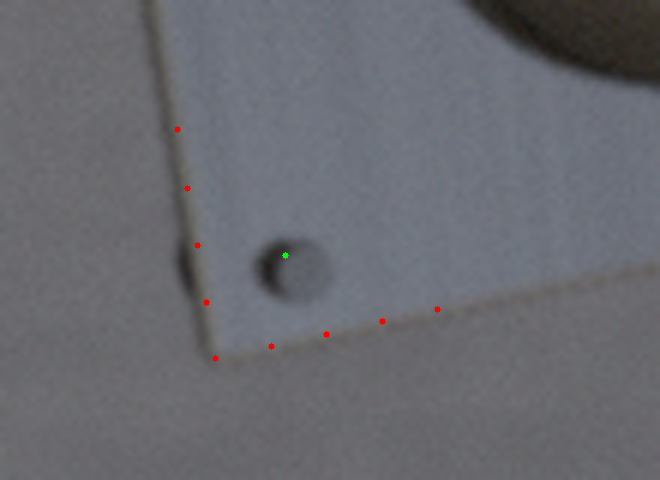

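Edges fit well: foot at about (0.479, 0.012), stand yaw 10.5°. Next I go above the wedge.

Call:
carry_out:
  rows:
    - {"twist":[0,0,0],"travel":[2.87,-4.82,0],"fingers":100}
    - {"twist":[0,0,0],"travel":[2.87,-4.82,0],"fingers":100}
    - {"twist":[0,0,0],"travel":[2.87,-4.82,0],"fingers":100}
    - {"twist":[0,0,0],"travel":[2.87,-4.82,0],"fingers":100}
    - {"twist":[0,0,0],"travel":[0,0,5],"fingers":100}
    - {"twist":[0,0,0],"travel":[0,0,5],"fingers":100}
    - {"twist":[0,0,0],"travel":[0,0,4],"fingers":100}
    - {"twist":[0,0,0],"travel":[0,0,0],"fingers":100}

```text
t: 4.9
eef_pos: [0.5499, 0.2863, 0.16]
ee_rot: [1.0, -0.019, -0.004, 0.001]
wrist_force: [-0.1, 0.6, -0.1]
width: 1.001
grip_force: 0.0
```

Run:
```python
from h import *
s,r=status(); f=cam('wrist')
for q in('wedge_tip','wedge'):
    print(q,[(np.round(x['position'],1).tolist(),round(x['p'],2),ray(f,x['position'])[0].round(3).tolist()) for x in spotter.tip_of('wrist',q)[:3]])
y=np.radians(178);M=R.from_euler('z',y).as_matrix(); O=np.array([.4995,.291,0])
im=cv2.resize(f['frame'][:,:,::-1],None,fx=1.5,fy=1.5)
for P in [(75,18,0),(75,-18,0),(75,18,3),(75,-18,3),(-75,18,26),(-75,-18,26),(-75,18,0),(-75,-18,0)]:
    p=proj(f,[O+M@np.array(P)/1000])[0]*1.5; cv2.circle(im,(int(p[0]),int(p[1])),3,(0,0,255),-1)
cv2.imwrite('pics/wr2.png',im)
```

```text
t 4.90 p [0.5499 0.2863 0.16  ] yaw -2.12 z [-0.008 -0.002 -1.   ] F [-0.13  0.58 -0.08] w 1.001 g 0.0 q6 1.89
wedge_tip [([247.7, 319.4], 0.76, [0.426, 0.299, 0.0])]
wedge [([249.9, 248.0], 0.67, [0.501, 0.294, 0.0])]
```

View pics/wr2.png

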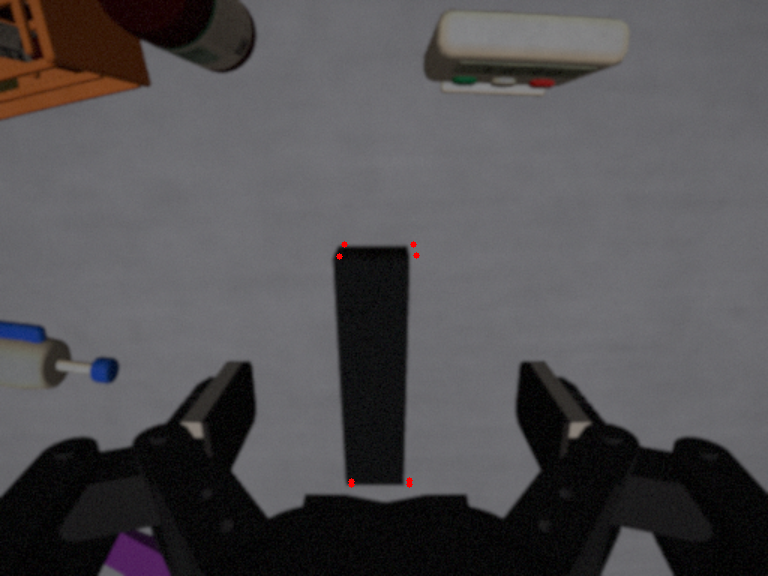

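The picture shows the wedge between the fingers, about 3 mm further left than estimated: top edge (335–408, 247), thin edge (348–405, 485).

Call:
carry_out:
  rows:
    - {"twist":[0,0,0],"travel":[0,-0.8,0],"fingers":100}
    - {"twist":[0,0,0],"travel":[0,0,2],"fingers":100}
    - {"twist":[0,0,0],"travel":[0,0,2],"fingers":100}
    - {"twist":[0,0,0],"travel":[0,0,2],"fingers":100}
    - {"twist":[0,0,0],"travel":[0,0,0],"fingers":100}
    - {"twist":[0,0,0],"travel":[0,0,0],"fingers":100}

```text
t: 5.8
eef_pos: [0.5525, 0.296, 0.1039]
ee_rot: [1.0, -0.018, 0.0, -0.0]
wrist_force: [0.3, -1.0, -0.3]
width: 1.001
grip_force: 0.0
```

```bash
python3 -c "
from h import *
go([.551,.2945,.076])"
```

```text
t 5.80 p [0.5525 0.296  0.1039] yaw -2.04 z [ 0.  0. -1.] F [ 0.25 -0.98 -0.31] w 1.001 g 0.0 q6 1.91
tool shift cm [-0.15  0.15  2.79]
```

Call:
carry_out:
  rows:
    - {"twist":[0,0,0],"travel":[-0.1,0.15,1.4],"fingers":100}
    - {"twist":[0,0,0],"travel":[0,0,1.4],"fingers":100}
    - {"twist":[0,0,0],"travel":[0,0,0],"fingers":60}
    - {"twist":[0,0,0],"travel":[0,0,0],"fingers":20}
    - {"twist":[0,0,0],"travel":[0,0,0],"fingers":20}
    - {"twist":[0,0,0],"travel":[0,0,0],"fingers":20}
    - {"twist":[0,0,0],"travel":[0,0,0],"fingers":20}
    - {"twist":[0,0,0],"travel":[0,0,0],"fingers":20}

```text
t: 6.8
eef_pos: [0.552, 0.2947, 0.0768]
ee_rot: [1.0, -0.018, 0.001, -0.0]
wrist_force: [0.6, 0.1, 5.0]
width: 0.406
grip_force: 61.5
```

```bash
python3 -c "
from h import *
status()"
```

```text
t 6.80 p [0.552  0.2947 0.0768] yaw -2.04 z [ 0.002  0.001 -1.   ] F [0.62 0.08 4.98] w 0.406 g 61.5 q6 1.90
```

Call:
carry_out:
  rows:
    - {"twist":[0,0,0],"travel":[0,0,-2.5],"fingers":20}
    - {"twist":[0,0,0],"travel":[0,0,-2.5],"fingers":20}
    - {"twist":[0,0,-10.26],"travel":[0,0,0],"fingers":20}
    - {"twist":[0,0,-10.26],"travel":[0,0,0],"fingers":20}
    - {"twist":[0,0,-10.26],"travel":[0,0,0],"fingers":20}
    - {"twist":[0,0,-10.26],"travel":[0,0,0],"fingers":20}
    - {"twist":[0,0,-10.26],"travel":[0,0,0],"fingers":20}
    - {"twist":[0,0,-10.26],"travel":[0,0,0],"fingers":20}

```text
t: 7.8
eef_pos: [0.5505, 0.2943, 0.1249]
ee_rot: [0.867, 0.499, -0.001, -0.0]
wrist_force: [-0.2, -0.5, -0.5]
width: 0.405
grip_force: 60.8
```

Call:
carry_out:
  rows:
    - {"twist":[0,0,-10.26],"travel":[0,0,0],"fingers":20}
    - {"twist":[0,0,-10.26],"travel":[0,0,0],"fingers":20}
    - {"twist":[0,0,-10.26],"travel":[0,0,0],"fingers":20}
    - {"twist":[0,0,-10.26],"travel":[0,0,0],"fingers":20}
    - {"twist":[0,0,0],"travel":[0,0,0],"fingers":20}
    - {"twist":[0,0,0],"travel":[0,0,0],"fingers":20}

```text
t: 8.55
eef_pos: [0.551, 0.2944, 0.1254]
ee_rot: [0.64, 0.768, -0.0, -0.0]
wrist_force: [-1.1, 0.3, -0.8]
width: 0.407
grip_force: 60.8
```

```bash
python3 -c "
from h import *
go([.449,.172,.1268])"
```

```text
t 8.55 p [0.551  0.2944 0.1254] yaw 100.39 z [-0.001 -0.    -1.   ] F [-1.14  0.32 -0.84] w 0.407 g 60.8 q6 0.12
tool shift cm [-10.2  -12.24  -0.13]
```

Call:
carry_out:
  rows:
    - {"twist":[0,0,0],"travel":[-2.55,-3.06,0],"fingers":20}
    - {"twist":[0,0,0],"travel":[-2.55,-3.06,0],"fingers":20}
    - {"twist":[0,0,0],"travel":[-2.55,-3.06,0],"fingers":20}
    - {"twist":[0,0,0],"travel":[-2.55,-3.06,0],"fingers":20}
    - {"twist":[0,0,0],"travel":[0,0,2],"fingers":20}
    - {"twist":[0,0,0],"travel":[0,0,2],"fingers":20}
    - {"twist":[0,0,0],"travel":[0,0,0],"fingers":20}
    - {"twist":[0,0,0],"travel":[0,0,0],"fingers":20}

```text
t: 9.55
eef_pos: [0.4501, 0.1719, 0.0865]
ee_rot: [0.639, 0.769, 0.0, 0.0]
wrist_force: [0.5, -1.0, 0.1]
width: 0.41
grip_force: 60.8
```

Run:
```python
from h import *
s,r=status(); out=[]
Y=np.radians(10.55);S=R.from_euler('z',Y).as_matrix(); F=np.array([.479,.012,0]); C=F+S@[-.015,.015,.056]
for c in('top','side'):
    f=cam(c)
    for q in('wedge_tip','foot_spot'):
        print(c,q,[(np.round(x['position'],1).tolist(),round(x['p'],2),ray(f,x['position'],.009 if q!='foot_spot' else 0)[0].round(3).tolist()) for x in spotter.tip_of(c,q)[:3]])
    u=proj(f,[F])[0].astype(int); a,b=max(u[0]-75,0),max(u[1]-40,0)
    im=cv2.resize(f['frame'][b:b+80,a:a+100,::-1],None,fx=5,fy=5,interpolation=2)
    def dot(P,col):
        for p in (proj(f,P)-[a,b])*5+2: cv2.circle(im,tuple(int(x) for x in p),2,col,-1)
    dot([C+S@[.04*i,0,0] for i in range(6)],(0,0,255)); dot([C-S@[0,.04*i,0] for i in range(6)],(0,0,255)); dot([F+S@[0,.02*i,0] for i in range(1,4)],(0,255,0))
    out.append(im)
cv2.imwrite('pics/al.png',np.vstack(out)[:800] if 0 else cv2.resize(np.hstack(out),(800,320)))
```

```text
t 9.55 p [0.4501 0.1719 0.0865] yaw 100.52 z [ 0.001  0.    -1.   ] F [ 0.51 -1.05  0.06] w 0.410 g 60.8 q6 -0.07
top wedge_tip [([125.3, 204.2], 0.8, [0.437, 0.691, 0.009]), ([354.3, 199.3], 0.64, [0.469, 0.049, 0.009]), ([193.7, 223.9], 0.6, [0.387, 0.496, 0.009])]
top foot_spot []
side wedge_tip [([297.5, 164.1], 0.85, [0.465, 0.047, 0.009]), ([272.7, 271.5], 0.84, [0.389, 0.495, 0.009]), ([210.7, 340.7], 0.62, [0.442, 0.7, 0.009])]
side foot_spot []
```

View pics/al.png

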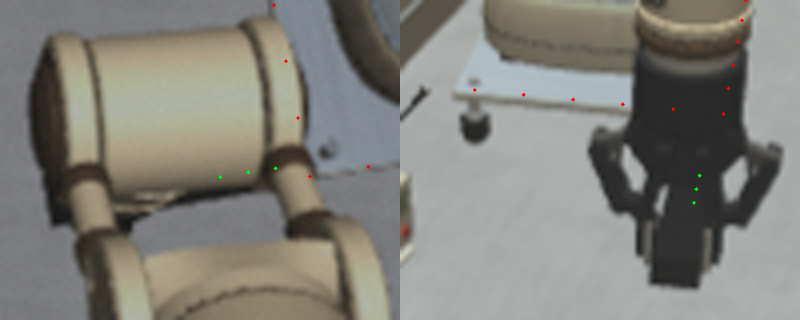

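The arm hides the wedge from both fixed cameras. The wrist camera looks along the wedge, so I use that.

Run:
```python
from h import *
s,r=status(); f=cam('wrist')
Y=np.radians(10.55);S=R.from_euler('z',Y).as_matrix(); F=np.array([.479,.012,0]); C=F+S@[-.015,.015,.056]
for q in('wedge_tip','foot_spot'):
    print(q,[(np.round(x['position'],1).tolist(),round(x['p'],2),ray(f,x['position'],.009 if q!='foot_spot' else 0)[0].round(3).tolist()) for x in spotter.tip_of('wrist',q)[:3]])
im=cv2.resize(f['frame'][:,:,::-1],None,fx=1.5,fy=1.5,interpolation=2)
im=np.clip(im.astype(float)*1.6,0,255).astype(np.uint8)
def dot(P,col):
    for p in proj(f,P)*1.5: cv2.circle(im,tuple(int(np.clip(x,-999,9999)) for x in p),2,col,-1)
dot([C+S@[.03*i,0,0] for i in range(5)],(0,0,255)); dot([C-S@[0,.02*i,0] for i in range(5)],(0,0,255)); dot([F+S@[0,.01*i,.01] for i in range(0,6)],(0,255,0))
cv2.imwrite('pics/wr3.png',im)
```

```text
t 9.85 p [0.45   0.1719 0.0864] yaw 100.56 z [ 0.001  0.    -1.   ] F [ 0.2   0.44 -0.23] w 0.408 g 60.8 q6 -0.07
wedge_tip []
foot_spot []
```

View pics/wr3.png

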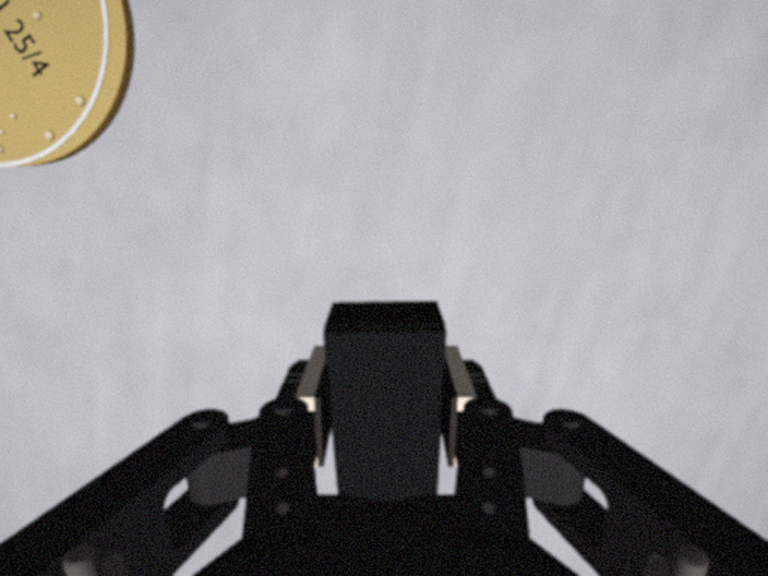

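The wrist view shows the wedge held centred and square between the pads, with its thick end at (385,303–332). I'll lower it, release it flat, and regrip slightly higher so the fingertips don't rub.

Call:
carry_out:
  rows:
    - {"twist":[0,0,0],"travel":[0,0,0.5],"fingers":20}
    - {"twist":[0,0,0],"travel":[0,0,0.4],"fingers":20}
    - {"twist":[0,0,0],"travel":[0,0,0],"fingers":20}
    - {"twist":[0,0,0],"travel":[0,0,0],"fingers":60}
    - {"twist":[0,0,0],"travel":[0,0,0],"fingers":60}
    - {"twist":[0,0,0],"travel":[0,0,-0.3],"fingers":60}
    - {"twist":[0,0,0],"travel":[0,0,0],"fingers":60}

```text
t: 10.88
eef_pos: [0.4499, 0.1718, 0.0802]
ee_rot: [0.639, 0.769, 0.0, 0.0]
wrist_force: [1.0, -0.1, -0.9]
width: 0.604
grip_force: 0.0
```

Call:
carry_out:
  rows:
    - {"twist":[0,0,0],"travel":[0,0,0],"fingers":20}
    - {"twist":[0,0,0],"travel":[0,0,0],"fingers":20}
    - {"twist":[0,0,0],"travel":[0,0,0],"fingers":20}
    - {"twist":[0,0,0],"travel":[0,0,0],"fingers":20}
    - {"twist":[0,0,0],"travel":[0,0,0],"fingers":20}

```text
t: 11.5
eef_pos: [0.4502, 0.1718, 0.0804]
ee_rot: [0.639, 0.769, 0.0, 0.0]
wrist_force: [0.6, -0.1, 5.1]
width: 0.404
grip_force: 60.7
```

```bash
cat >> h.py <<'E'
def push(n=1):
    s,r=status(); print('tool-frame F',(r.T@s['wrist_force']).round(2)); d=s['eef_pos']-[.479,.012,0]; Y=np.radians(10.55)
    d=R.from_euler('z',-Y).apply(d); print('stand-frame from foot',d.round(4),'tip past foot mm',((.1275-d[1])*1000).round(1))
E
python3 -c "
from h import *
push()"
```

```text
t 11.50 p [0.4502 0.1718 0.0804] yaw 100.56 z [ 0.001  0.    -1.   ] F [ 0.56 -0.09  5.06] w 0.404 g 60.7 q6 -0.07
tool-frame F [-0.19  0.54 -5.06]
stand-frame from foot [0.0009 0.1624 0.0804] tip past foot mm -34.9
```

Call:
carry_out:
  rows:
    - {"twist":[0,0,0],"travel":[0,0,-0.03],"fingers":20}
    - {"twist":[0,0,0],"travel":[0,0,0],"fingers":20}
    - {"twist":[0,0,0],"travel":[0,0,0],"fingers":20}

```text
t: 11.88
eef_pos: [0.45, 0.1718, 0.0804]
ee_rot: [0.639, 0.769, 0.0, 0.0]
wrist_force: [0.4, 0.2, 2.0]
width: 0.411
grip_force: 60.4
```

```bash
python3 -c "
from h import *
push()"
```

```text
t 11.88 p [0.45   0.1718 0.0804] yaw 100.56 z [ 0.001  0.    -1.   ] F [0.39 0.24 2.03] w 0.411 g 60.4 q6 -0.07
tool-frame F [ 0.16  0.43 -2.03]
stand-frame from foot [0.0008 0.1624 0.0804] tip past foot mm -34.9
```

Call:
carry_out:
  rows:
    - {"twist":[0,0,0],"travel":[-0.5,-0.1,-0.01],"fingers":20}
    - {"twist":[0,0,0],"travel":[-0.5,0,0],"fingers":20}
    - {"twist":[0,0,0],"travel":[-0.5,0,0],"fingers":20}
    - {"twist":[0,0,0],"travel":[-0.5,0,0],"fingers":20}
    - {"twist":[0,0,0],"travel":[-0.5,0,0],"fingers":20}
    - {"twist":[0,0,0],"travel":[-0.5,0,0],"fingers":20}
    - {"twist":[0,0,0],"travel":[-0.5,0,0],"fingers":20}
    - {"twist":[0,0,0],"travel":[0,0,0],"fingers":20}

```text
t: 12.88
eef_pos: [0.455, 0.1367, 0.0804]
ee_rot: [0.639, 0.769, -0.0, -0.0]
wrist_force: [-0.4, 0.5, 4.1]
width: 0.402
grip_force: 60.8
```

```bash
python3 -c "
from h import *
push()"
```

```text
t 12.88 p [0.455  0.1367 0.0804] yaw 100.54 z [-0.001 -0.    -1.   ] F [-0.38  0.48  4.12] w 0.402 g 60.8 q6 -0.15
tool-frame F [ 0.54 -0.29 -4.12]
stand-frame from foot [-0.0008  0.127   0.0804] tip past foot mm 0.5
```

Call:
carry_out:
  rows:
    - {"twist":[0,0,0],"travel":[-0.2,0.05,-0.02],"fingers":20}
    - {"twist":[0,0,0],"travel":[-0.2,0,0],"fingers":20}
    - {"twist":[0,0,0],"travel":[-0.2,0,0],"fingers":20}
    - {"twist":[0,0,0],"travel":[-0.1,0,0],"fingers":20}
    - {"twist":[0,0,0],"travel":[0,0,0],"fingers":20}
    - {"twist":[0,0,0],"travel":[0,0,0],"fingers":20}

```text
t: 13.62
eef_pos: [0.4568, 0.1302, 0.0804]
ee_rot: [0.639, 0.769, -0.0, 0.0]
wrist_force: [-0.4, 0.0, 3.8]
width: 0.399
grip_force: 60.5
```

Call:
carry_out:
  rows:
    - {"twist":[0,0,0],"travel":[-0.1,0,0],"fingers":20}
    - {"twist":[0,0,0],"travel":[-0.1,0,0],"fingers":20}
    - {"twist":[0,0,0],"travel":[-0.1,0,0],"fingers":20}
    - {"twist":[0,0,0],"travel":[0,0,0],"fingers":20}
    - {"twist":[0,0,0],"travel":[0,0,0],"fingers":20}

```text
t: 14.25
eef_pos: [0.4573, 0.1273, 0.0804]
ee_rot: [0.639, 0.769, -0.0, 0.0]
wrist_force: [-0.7, -0.4, -0.2]
width: 0.405
grip_force: 60.2
```

Call:
carry_out:
  rows:
    - {"twist":[0,0,0],"travel":[-0.12,0,0],"fingers":20}
    - {"twist":[0,0,0],"travel":[-0.12,0,0],"fingers":20}
    - {"twist":[0,0,0],"travel":[-0.11,0,0],"fingers":20}
    - {"twist":[0,0,0],"travel":[0,0,0],"fingers":20}
    - {"twist":[0,0,0],"travel":[0,0,0],"fingers":20}

```text
t: 14.88
eef_pos: [0.458, 0.1239, 0.0804]
ee_rot: [0.639, 0.769, -0.0, -0.0]
wrist_force: [-0.6, 0.4, -0.3]
width: 0.403
grip_force: 60.1
```

Call:
carry_out:
  rows:
    - {"twist":[0,0,0],"travel":[-0.12,0,0],"fingers":20}
    - {"twist":[0,0,0],"travel":[-0.12,0,0],"fingers":20}
    - {"twist":[0,0,0],"travel":[-0.11,0,0],"fingers":20}
    - {"twist":[0,0,0],"travel":[0,0,0],"fingers":20}
    - {"twist":[0,0,0],"travel":[0,0,0],"fingers":20}

```text
t: 15.5
eef_pos: [0.4587, 0.1205, 0.0805]
ee_rot: [0.639, 0.769, -0.0, 0.0]
wrist_force: [-0.6, -0.3, -0.8]
width: 0.406
grip_force: 60.0
```

Call:
carry_out:
  rows:
    - {"twist":[0,0,0],"travel":[-0.12,0,0],"fingers":20}
    - {"twist":[0,0,0],"travel":[-0.12,0,0],"fingers":20}
    - {"twist":[0,0,0],"travel":[-0.11,0,0],"fingers":20}
    - {"twist":[0,0,0],"travel":[0,0,0],"fingers":20}
    - {"twist":[0,0,0],"travel":[0,0,0],"fingers":20}

```text
t: 16.12
eef_pos: [0.4594, 0.1171, 0.0805]
ee_rot: [0.639, 0.769, 0.0, 0.0]
wrist_force: [0.8, 0.3, -0.7]
width: 0.407
grip_force: 60.0
```

Call:
carry_out:
  rows:
    - {"twist":[0,0,0],"travel":[-0.12,0,0.01],"fingers":20}
    - {"twist":[0,0,0],"travel":[-0.12,0,0],"fingers":20}
    - {"twist":[0,0,0],"travel":[-0.11,0,0],"fingers":20}
    - {"twist":[0,0,0],"travel":[0,0,0],"fingers":20}
    - {"twist":[0,0,0],"travel":[0,0,0],"fingers":20}

```text
t: 16.75
eef_pos: [0.46, 0.1136, 0.0804]
ee_rot: [0.639, 0.769, -0.0, 0.0]
wrist_force: [0.7, -1.1, 0.1]
width: 0.402
grip_force: 60.1
```

Call:
carry_out:
  rows:
    - {"twist":[0,0,0],"travel":[-0.12,0,0],"fingers":20}
    - {"twist":[0,0,0],"travel":[-0.12,0,0],"fingers":20}
    - {"twist":[0,0,0],"travel":[-0.11,0,0],"fingers":20}
    - {"twist":[0,0,0],"travel":[0,0,0],"fingers":20}
    - {"twist":[0,0,0],"travel":[0,0,0],"fingers":20}

```text
t: 17.38
eef_pos: [0.4606, 0.1102, 0.0804]
ee_rot: [0.639, 0.769, -0.0, 0.0]
wrist_force: [-0.4, -0.3, -1.1]
width: 0.404
grip_force: 60.1
```

Call:
carry_out:
  rows:
    - {"twist":[0,0,0],"travel":[-0.12,0,0],"fingers":20}
    - {"twist":[0,0,0],"travel":[-0.12,0,0],"fingers":20}
    - {"twist":[0,0,0],"travel":[-0.11,0,0],"fingers":20}
    - {"twist":[0,0,0],"travel":[0,0,0],"fingers":20}
    - {"twist":[0,0,0],"travel":[0,0,0],"fingers":20}

```text
t: 18.0
eef_pos: [0.4613, 0.1068, 0.0804]
ee_rot: [0.639, 0.769, -0.0, 0.0]
wrist_force: [0.2, -0.3, -0.1]
width: 0.407
grip_force: 60.1
```

Call:
carry_out:
  rows:
    - {"twist":[0,0,0],"travel":[-0.12,0,0],"fingers":20}
    - {"twist":[0,0,0],"travel":[-0.12,0,0],"fingers":20}
    - {"twist":[0,0,0],"travel":[-0.11,0,0],"fingers":20}
    - {"twist":[0,0,0],"travel":[0,0,0],"fingers":20}
    - {"twist":[0,0,0],"travel":[0,0,0],"fingers":20}

```text
t: 18.62
eef_pos: [0.462, 0.1033, 0.0804]
ee_rot: [0.639, 0.769, -0.0, 0.0]
wrist_force: [-0.1, -1.0, -0.3]
width: 0.403
grip_force: 60.1
```

Call:
carry_out:
  rows:
    - {"twist":[0,0,0],"travel":[-0.12,0,0],"fingers":20}
    - {"twist":[0,0,0],"travel":[-0.12,0,0],"fingers":20}
    - {"twist":[0,0,0],"travel":[-0.11,0,0],"fingers":20}
    - {"twist":[0,0,0],"travel":[0,0,0],"fingers":20}
    - {"twist":[0,0,0],"travel":[0,0,0],"fingers":20}

```text
t: 19.25
eef_pos: [0.4626, 0.0999, 0.0804]
ee_rot: [0.639, 0.769, -0.0, 0.0]
wrist_force: [0.5, -0.0, -1.0]
width: 0.408
grip_force: 60.1
```

Call:
carry_out:
  rows:
    - {"twist":[0,0,0],"travel":[-0.12,0,0.01],"fingers":20}
    - {"twist":[0,0,0],"travel":[-0.12,0,0],"fingers":20}
    - {"twist":[0,0,0],"travel":[-0.11,0,0],"fingers":20}
    - {"twist":[0,0,0],"travel":[0,0,0],"fingers":20}
    - {"twist":[0,0,0],"travel":[0,0,0],"fingers":20}

```text
t: 19.88
eef_pos: [0.4633, 0.0964, 0.0804]
ee_rot: [0.639, 0.769, -0.0, 0.0]
wrist_force: [-0.4, -1.0, 2.0]
width: 0.404
grip_force: 60.1
```

Call:
carry_out:
  rows:
    - {"twist":[0,0,0],"travel":[-0.12,0,0],"fingers":20}
    - {"twist":[0,0,0],"travel":[-0.12,0,0],"fingers":20}
    - {"twist":[0,0,0],"travel":[-0.11,0,0],"fingers":20}
    - {"twist":[0,0,0],"travel":[0,0,0],"fingers":20}
    - {"twist":[0,0,0],"travel":[0,0,0],"fingers":20}

```text
t: 20.5
eef_pos: [0.4639, 0.093, 0.0804]
ee_rot: [0.639, 0.769, 0.0, 0.0]
wrist_force: [-0.7, 0.6, 1.5]
width: 0.405
grip_force: 60.3
```

Call:
carry_out:
  rows:
    - {"twist":[0,0,0],"travel":[-0.12,0,0],"fingers":20}
    - {"twist":[0,0,0],"travel":[-0.12,0,0],"fingers":20}
    - {"twist":[0,0,0],"travel":[-0.11,0,0],"fingers":20}
    - {"twist":[0,0,0],"travel":[0,0,0],"fingers":20}
    - {"twist":[0,0,0],"travel":[0,0,0],"fingers":20}

```text
t: 21.12
eef_pos: [0.4646, 0.0895, 0.0804]
ee_rot: [0.639, 0.769, -0.0, 0.0]
wrist_force: [0.8, 0.7, 2.0]
width: 0.406
grip_force: 60.4
```

Call:
carry_out:
  rows:
    - {"twist":[0,0,0],"travel":[-0.12,0,0],"fingers":20}
    - {"twist":[0,0,0],"travel":[-0.12,0,0],"fingers":20}
    - {"twist":[0,0,0],"travel":[-0.06,0,0],"fingers":20}
    - {"twist":[0,0,0],"travel":[0,0,0],"fingers":20}
    - {"twist":[0,0,0],"travel":[0,0,0],"fingers":20}

```text
t: 21.75
eef_pos: [0.4651, 0.0866, 0.0803]
ee_rot: [0.639, 0.769, 0.0, 0.0]
wrist_force: [-0.7, 0.4, 4.8]
width: 0.402
grip_force: 60.6
```

Call:
carry_out:
  rows:
    - {"twist":[0,0,0],"travel":[0,0,-0.02],"fingers":20}
    - {"twist":[0,0,0],"travel":[0,0,0],"fingers":20}
    - {"twist":[0,0,0],"travel":[0,0,0],"fingers":20}

```text
t: 22.12
eef_pos: [0.465, 0.0865, 0.0804]
ee_rot: [0.639, 0.769, -0.0, 0.0]
wrist_force: [0.3, 1.2, 1.4]
width: 0.402
grip_force: 60.3
```

Run:
```python
from h import *
push(); F=[]
for i in range(8):
    cam('wrist'); F.append(sensors.sense()['wrist_force'])
print(np.mean(F,0).round(2),np.std(F,0).round(2))
f=cam('side')
print([(np.round(x['position'],1).tolist(),round(x['p'],2)) for x in spotter.tip_of('side','foot_spot')])
```

```text
t 22.12 p [0.465  0.0865 0.0804] yaw 100.57 z [-0. -0. -1.] F [0.26 1.16 1.36] w 0.402 g 60.3 q6 -0.26
tool-frame F [ 1.09  0.47 -1.36]
stand-frame from foot [-0.0001  0.0758  0.0804] tip past foot mm 51.7
[ 0.36 -0.32  0.24] [0.28 0.45 0.46]
[([294.6, 162.6], 0.82)]
```

Call:
carry_out:
  rows:
    - {"twist":[0,0,0],"travel":[-0.1,0,0],"fingers":20}
    - {"twist":[0,0,0],"travel":[-0.1,0,0],"fingers":20}
    - {"twist":[0,0,0],"travel":[-0.1,0,0],"fingers":20}
    - {"twist":[0,0,0],"travel":[0,0,0],"fingers":20}
    - {"twist":[0,0,0],"travel":[0,0,0],"fingers":20}

```text
t: 23.25
eef_pos: [0.4655, 0.0836, 0.0804]
ee_rot: [0.639, 0.769, -0.0, -0.0]
wrist_force: [0.1, 0.1, 0.1]
width: 0.402
grip_force: 60.1
```

```bash
cat >> h.py <<'E'
def avg():
    push(); F=[]
    for i in range(7): eyes.grab_frame('wrist'); F.append(sensors.sense()['wrist_force'])
    F=np.array(F); print(F.mean(0).round(2),'push %.2f +- %.2f'%((F@[-.183,.983,0]).mean(),(F@[-.183,.983,0]).std()/7**.5))
E
python3 -c "
from h import *
avg()"
```

```text
t 23.25 p [0.4655 0.0836 0.0804] yaw 100.56 z [-0. -0. -1.] F [0.12 0.12 0.08] w 0.402 g 60.1 q6 -0.26
tool-frame F [ 0.09  0.14 -0.08]
stand-frame from foot [-0.0002  0.0729  0.0804] tip past foot mm 54.6
[ 0.04 -0.49 -0.3 ] push -0.49 +- 0.16
```

Call:
carry_out:
  rows:
    - {"twist":[0,0,0],"travel":[-0.1,0,0],"fingers":20}
    - {"twist":[0,0,0],"travel":[-0.1,0,0],"fingers":20}
    - {"twist":[0,0,0],"travel":[-0.1,0,0],"fingers":20}
    - {"twist":[0,0,0],"travel":[0,0,0],"fingers":20}
    - {"twist":[0,0,0],"travel":[0,0,0],"fingers":20}

```text
t: 24.22
eef_pos: [0.4661, 0.0807, 0.0805]
ee_rot: [0.639, 0.769, -0.0, 0.0]
wrist_force: [-0.3, 0.5, -0.5]
width: 0.407
grip_force: 60.0
```

```bash
python3 -c "
from h import *
avg()"
```

```text
t 24.23 p [0.4661 0.0807 0.0805] yaw 100.56 z [-0. -0. -1.] F [-0.3   0.47 -0.54] w 0.407 g 60.0 q6 -0.27
tool-frame F [ 0.52 -0.21  0.54]
stand-frame from foot [-0.0001  0.0699  0.0805] tip past foot mm 57.6
[-0.14  0.04 -0.9 ] push 0.07 +- 0.21
```

Call:
carry_out:
  rows:
    - {"twist":[0,0,0],"travel":[-0.1,0,0.01],"fingers":20}
    - {"twist":[0,0,0],"travel":[-0.1,0,0],"fingers":20}
    - {"twist":[0,0,0],"travel":[-0.05,0,0],"fingers":20}
    - {"twist":[0,0,0],"travel":[0,0,0],"fingers":20}
    - {"twist":[0,0,0],"travel":[0,0,0],"fingers":20}

```text
t: 25.2
eef_pos: [0.4665, 0.0784, 0.0804]
ee_rot: [0.639, 0.769, 0.0, -0.0]
wrist_force: [-0.5, 3.0, -1.0]
width: 0.407
grip_force: 60.1
```

```bash
python3 -c "
from h import *
avg()"
```

```text
t 25.20 p [0.4665 0.0784 0.0804] yaw 100.56 z [-0.  0. -1.] F [-0.45  3.   -1.  ] w 0.407 g 60.1 q6 -0.27
tool-frame F [3.03 0.1  1.01]
stand-frame from foot [-0.0001  0.0676  0.0804] tip past foot mm 59.9
[-0.56  2.92 -0.07] push 2.98 +- 0.21
```

Call:
carry_out:
  rows:
    - {"twist":[0,0,0],"travel":[-0.05,0,0],"fingers":20}
    - {"twist":[0,0,0],"travel":[-0.05,0,0],"fingers":20}
    - {"twist":[0,0,0],"travel":[0,0,0],"fingers":20}
    - {"twist":[0,0,0],"travel":[0,0,0],"fingers":20}

```text
t: 26.05
eef_pos: [0.4667, 0.0773, 0.0804]
ee_rot: [0.639, 0.769, -0.0, -0.0]
wrist_force: [-1.4, 3.0, 0.3]
width: 0.401
grip_force: 60.1
```

```bash
python3 -c "
from h import *
avg()"
```

```text
t 26.05 p [0.4667 0.0773 0.0804] yaw 100.56 z [-0.  0. -1.] F [-1.45  3.04  0.31] w 0.401 g 60.1 q6 -0.28
tool-frame F [ 3.25 -0.87 -0.31]
stand-frame from foot [-0.0001  0.0665  0.0804] tip past foot mm 61.0
[-0.49  3.2  -0.48] push 3.24 +- 0.16
```

Call:
carry_out:
  rows:
    - {"twist":[0,0,0],"travel":[-0.05,0,0],"fingers":20}
    - {"twist":[0,0,0],"travel":[-0.04,0,0],"fingers":20}
    - {"twist":[0,0,0],"travel":[0,0,0],"fingers":20}
    - {"twist":[0,0,0],"travel":[0,0,0],"fingers":20}

```text
t: 26.9
eef_pos: [0.4669, 0.0764, 0.0804]
ee_rot: [0.639, 0.769, 0.0, -0.0]
wrist_force: [-0.1, 4.3, -0.7]
width: 0.408
grip_force: 60.1
```

```bash
python3 -c "
from h import *
avg()"
```

```text
t 26.90 p [0.4669 0.0764 0.0804] yaw 100.56 z [-0.  0. -1.] F [-0.1   4.29 -0.66] w 0.408 g 60.1 q6 -0.28
tool-frame F [4.23 0.69 0.66]
stand-frame from foot [-0.0001  0.0656  0.0804] tip past foot mm 61.9
[-0.77  4.48 -0.6 ] push 4.54 +- 0.16
```

Call:
carry_out:
  rows:
    - {"twist":[0,0,0],"travel":[-0.05,0,0],"fingers":20}
    - {"twist":[0,0,0],"travel":[-0.04,0,0],"fingers":20}
    - {"twist":[0,0,0],"travel":[0,0,0],"fingers":20}
    - {"twist":[0,0,0],"travel":[0,0,0],"fingers":20}

```text
t: 27.75
eef_pos: [0.4671, 0.0756, 0.0804]
ee_rot: [0.639, 0.769, 0.0, -0.0]
wrist_force: [-0.5, 4.2, -0.8]
width: 0.404
grip_force: 60.1
```

```bash
python3 -c "
from h import *
avg()"
```

```text
t 27.75 p [0.4671 0.0756 0.0804] yaw 100.55 z [-0.  0. -1.] F [-0.53  4.18 -0.82] w 0.404 g 60.1 q6 -0.28
tool-frame F [4.21 0.24 0.82]
stand-frame from foot [-0.0001  0.0647  0.0804] tip past foot mm 62.8
[-0.95  5.05 -0.19] push 5.14 +- 0.19
```

Call:
carry_out:
  rows:
    - {"twist":[0,0,0],"travel":[-0.04,0,0],"fingers":20}
    - {"twist":[0,0,0],"travel":[0,0,0],"fingers":20}
    - {"twist":[0,0,0],"travel":[0,0,0],"fingers":20}
    - {"twist":[0,0,0],"travel":[0,0,0],"fingers":20}

```text
t: 28.6
eef_pos: [0.4671, 0.0752, 0.0804]
ee_rot: [0.639, 0.769, -0.0, -0.0]
wrist_force: [-1.3, 5.6, -0.6]
width: 0.403
grip_force: 60.1
```

```bash
python3 -c "
from h import *
avg()"
```

```text
t 28.60 p [0.4671 0.0752 0.0804] yaw 100.56 z [-0.  0. -1.] F [-1.26  5.61 -0.65] w 0.403 g 60.1 q6 -0.28
tool-frame F [ 5.75 -0.21  0.65]
stand-frame from foot [-0.0001  0.0643  0.0804] tip past foot mm 63.2
[-1.01  4.83 -0.09] push 4.93 +- 0.27
```

Call:
carry_out:
  rows:
    - {"twist":[0,0,0],"travel":[0,0,0],"fingers":50}
    - {"twist":[0,0,0],"travel":[0,0,0],"fingers":65}
    - {"twist":[0,0,0],"travel":[0,0,0],"fingers":65}
    - {"twist":[0,0,0],"travel":[0,0,0],"fingers":65}

```text
t: 29.45
eef_pos: [0.4673, 0.075, 0.0805]
ee_rot: [0.639, 0.769, -0.0, 0.0]
wrist_force: [-0.0, 0.4, -0.1]
width: 0.652
grip_force: 0.0
```

```bash
python3 -c "
from h import *
avg()"
```

```text
t 29.45 p [0.4673 0.075  0.0805] yaw 100.56 z [ 0. -0. -1.] F [-0.02  0.42 -0.13] w 0.652 g 0.0 q6 -0.28
tool-frame F [0.42 0.06 0.13]
stand-frame from foot [0.     0.0641 0.0805] tip past foot mm 63.4
[0.12 0.17 0.14] push 0.14 +- 0.17
```

Call:
carry_out:
  rows:
    - {"twist":[0,0,0],"travel":[0,0,-1],"fingers":65}
    - {"twist":[0,0,0],"travel":[0,0,-4],"fingers":65}
    - {"twist":[0,0,0],"travel":[0,0,-5],"fingers":65}
    - {"twist":[0,0,0],"travel":[0,0,-5],"fingers":65}
    - {"twist":[0,0,0],"travel":[4,0,-3],"fingers":65}
    - {"twist":[0,0,0],"travel":[4,0,0],"fingers":65}
    - {"twist":[0,0,0],"travel":[3,0,0],"fingers":65}
    - {"twist":[0,0,0],"travel":[0,0,0],"fingers":65}

```text
t: 30.8
eef_pos: [0.4465, 0.1846, 0.2611]
ee_rot: [0.638, 0.77, 0.0, 0.0]
wrist_force: [1.1, -0.5, -0.0]
width: 0.651
grip_force: 0.0
```

Call:
carry_out:
  rows:
    - {"twist":[0,0,0],"travel":[5,-5,0],"fingers":65}
    - {"twist":[0,0,0],"travel":[5,-5,0],"fingers":65}
    - {"twist":[0,0,0],"travel":[4,0,0],"fingers":65}
    - {"twist":[0,0,0],"travel":[0,0,0],"fingers":65}
    - {"twist":[0,0,0],"travel":[0,0,0],"fingers":65}

```text
t: 31.42
eef_pos: [0.3371, 0.2925, 0.2606]
ee_rot: [0.639, 0.769, -0.0, 0.0]
wrist_force: [-0.0, -0.4, 0.0]
width: 0.643
grip_force: 0.0
```

Run:
```python
from h import *
s,r=status(); out=[]
Y=np.radians(10.55);S=R.from_euler('z',Y).as_matrix(); F=np.array([.479,.012,0]); C=F+S@[-.015,.015,.056]
for c in('top','side'):
    f=cam(c)
    for q in('wedge','foot_spot','stand'):
        print(c,q,[(np.round(x['position'],1).tolist(),round(x['p'],2),ray(f,x['position'])[0].round(3).tolist()) for x in spotter.tip_of(c,q)[:2]])
    u=proj(f,[F])[0].astype(int); a,b=max(u[0]-65,0),max(u[1]-60,0)
    im=cv2.resize(f['frame'][b:b+110,a:a+100,::-1],None,fx=4,fy=4,interpolation=2)
    def dot(P,col):
        for p in (proj(f,P)-[a,b])*4+2: cv2.circle(im,tuple(int(x) for x in p),1,col,-1)
    dot([C+S@[.055*i,0,0] for i in range(5)],(0,0,255)); dot([C-S@[0,.05*i,0] for i in range(5)],(0,0,255))
    W=F+S@[0,.0117,0]   # wedge centre expected: thick end at +.0867
    dot([F+S@[x,.0867,z] for x in(-.018,.018) for z in(0,.026)],(0,255,0))
    dot([F+S@[x,.03,.0171] for x in(-.018,.018)],(0,255,0))
    out.append(im)
cv2.imwrite('pics/end.png',np.hstack(out))
```

```text
t 31.43 p [0.3371 0.2925 0.2606] yaw 100.53 z [ 0.    -0.001 -1.   ] F [-0.02 -0.42  0.04] w 0.643 g 0.0 q6 0.26
top wedge [([123.2, 228.2], 0.8, [0.37, 0.694, 0.0]), ([216.7, 238.7], 0.65, [0.348, 0.431, 0.0])]
top foot_spot [([366.8, 196.4], 0.85, [0.48, 0.011, 0.0])]
top stand [([387.0, 159.7], 0.92, [0.589, -0.049, 0.0])]
side wedge [([297.5, 259.4], 0.89, [0.349, 0.431, 0.0]), ([242.7, 351.5], 0.71, [0.378, 0.693, 0.0])]
side foot_spot [([296.4, 160.9], 0.91, [0.477, 0.016, 0.0]), ([297.3, 159.6], 0.47, [0.477, 0.007, 0.0])]
side stand [([271.9, 142.5], 0.65, [0.592, -0.068, 0.0])]
```

View pics/end.png

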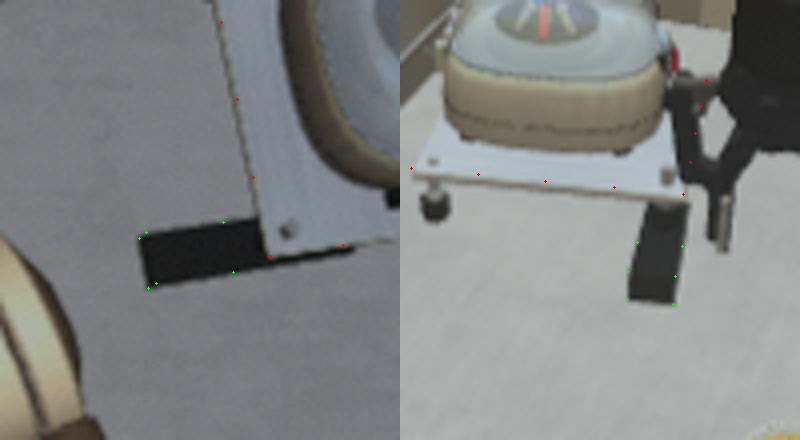

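The end view shows the wedge square to the stand and under the near-left foot (thick end at (140,235)–(150,288) in the top half). The plate edge still sits on its earlier line and the arm is clear of everything.

```bash
python3 -c "
from h import *
print(bot.hand_in())"
```

```text
the job is handed in; nothing more can be done
None
```

The black wedge is in from the left, square and centred under the front left foot, jammed at about 5 N of push (roughly 4 N of load); I let go, the stand shows no movement in the end picture, and the job is handed in (no verdict was returned).

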